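# Slide the mosaic trivet into its circle and set its centre tile

### The job

Push the round mosaic trivet across the orange mat, keeping it flat on the mat, until it lies wholly inside the white circle. Then place the white tile with the blue diamond, diamond up, in the middle of the trivet, centred in the painted square and with its sides parallel to it; put it down gently instead of dropping it. Leave everything else where it is.

Things in the scene. Friction and masses are not known exactly. Their poses are not given: they have to be found in the camera images.
- trivet: round wooden board 160 mm across and 18 mm thick, about 0.35 kg, lying loose on the orange mat, with a border of coloured mosaic pieces flush in its top and, in the middle of the top, a black painted square outline (62 mm inside, 70 mm outside). Origin: centre of its underside; z up; x and y run parallel to the sides of the painted square
- circle_center (a point): centre of the white circle painted on the orange mat (192 mm across inside its line, the line 7 mm wide), on the mat's surface, which is 2 mm above the table; the circle is flat and cannot be moved
- medallion: white square ceramic tile with a blue diamond on top, 50 x 50 x 12 mm, about 70 g, lying flat on the mat, diamond up. Origin: centre of its underside; z up; x and y parallel to its sides
- spare_tile: plain all-blue square tile, 50 x 50 x 12 mm, a bystander that lies near the medallion. Origin: centre of the underside
- plate: pale green round plate, 210 mm across, 22 mm high, at the left; a bystander. Origin: centre of the underside
- glue: white glue bottle with a blue label and orange cap, 54 mm across, 140 mm tall, at the left; a bystander. Origin: centre of the underside
- jar: green glass jar with a steel cap, 70 mm across, 70 mm tall, at the far side; a bystander. Origin: centre of the underside
- tape: pink ring of tape, 80 mm across, 20 mm high, at the right; a bystander. Origin: centre of the underside
- nippers: tile nippers with black handles, about 160 mm long, 14 mm high, at the right; a bystander. Origin: on the underside, near the pivot
Mind the look-alikes: they are no part of the job. Of the things like the medallion, leave any that is pink; of the rest the larger one is meant.

How it is judged:
On the way:
1. the trivet lies still, inside the white circle, with the white tile not yet on it (horizontal distance between trivet and circle_center below 0.018 m and linear speed of trivet below 0.02 m/s and horizontal distance between medallion and trivet above 0.085 m), for 0.2 s.
At the end, for the whole second after the job is handed in: The trivet lies flat with its centre within 18 mm of the circle's centre, and the white tile lies flat on the trivet, diamond up, its centre within 10 mm of the trivet's centre and its sides within 0.2 rad of the painted square's, both at rest (horizontal distance between trivet and circle_center below 0.018 m and angle between trivet's own z axis and vertical below 0.05 rad and horizontal distance between medallion and trivet below 0.01 m and z of medallion in the frame of trivet between 0.014 and 0.023 m and angle between medallion's own z axis and vertical below 0.1 rad and (angle between the x axis of medallion and the x axis of trivet, either way round below 0.2 rad or angle between the x axis of medallion and the y axis of trivet, either way round below 0.2 rad) and linear speed of each of medallion, trivet below 0.02 m/s); the robot touches nothing.
It fails at once if the trivet is lifted more than 12 mm off the mat or tipped by more than 0.15 rad (height (world z) of trivet above 0.014 m or angle between trivet's own z axis and vertical above 0.15 rad).
It fails at once if the white tile is let go more than 20 mm above the trivet (z of medallion in the frame of trivet above 0.038 m and contact force between the fingers and medallion below 0.01 N).
It fails at once if one of the other things is moved by more than 30 mm (distance of any of spare_tile, plate, glue, jar, tape, nippers from where it was at the start of the episode above 0.03 m).
It also fails if it takes over 64 s, if anything falls off the work surface, if the arm or the gripper's body presses on something with over 40 N, if the wrist force passes 120 N, or if a joint passes its speed limit or range.

### The arm

A 6-joint arm with a two-finger parallel gripper is mounted at the origin on the work surface. World frame = base frame: x ahead of the robot, y to its left, z up, the work surface at z = 0. Lengths are in m, angles in rad, forces in N, time in s.
With the tool pointing down it reaches from about 0.325 to 0.775 m from the base axis. Payload 9.3 kg.
Tool frame: the origin (TCP) lies midway between the tips of the shut fingers; the grasp point (between the pads) lies 19 mm behind it; z points along the fingers, y is the direction in which the jaws open and shut (so a half turn about z gives the same grasp; the last joint's range is limited). The gripper opens to 85 mm and grips with 20 to 120 N. Pads are 22 mm wide; open, the fingers measure 114 mm over their backs; the gripper's body (76 mm by 85 mm) begins 54 mm behind the grasp point. The pads swing forward as they close: fully open they stand 13 mm farther back than shut.
Start: joints at [1.087, 0.259, 0.021, 1.334, 0, 1.418], TCP at [0.179, 0.52, 0.231] pointing down, gripper open.
Joint ranges: [-3.04, 3.04], [-0.91, 1.82], [-1.04, 1.36], [-1.92, 1.95], [-1.52, 1.45], [-3.14, 3.14]. Speed limits (rad/s): [2.22, 2.22, 2.79, 3.14, 3.14, 3.14].

### API

Orientations are given as a unit quaternion [w, x, y, z].
In Python, from bench import state, grab_frame, calibration, close_job gives the robot as it stands. The module is installed in compiled form; this text tells all that it offers.
- The arm moves only by the shell command python3 -m crank 'ROWS' [FORCE]. ROWS is JSON, one flat list of numbers, 7 for each row, row after row: the closure, from -1 (fully open) to 1 (shut), then the shift along the world's x, y, z as a fraction of full scale, then the turn, a rotation vector about the world's x, y, z as a fraction of full scale. In form: [hand, dx, dy, dz, ax, ay, az, hand, dx, dy, dz, ax, ay, az, ...]. A call has 1 to 5 rows; each row shifts and turns the commanded pose from where the row before left it; what a row does not reach is not made up. Full scale, the value 1, is 30 mm for a shift and 5 degrees for a turn. A row lasts 1/8 s, in which the tool goes at most 62.5 mm and 10.7 degrees, less where a joint would pass 70% of its speed; a pose out of reach is approached as far as the arm can. A call with a number of a shift or a turn outside -1 to 1 is refused whole. A call with a gripper value outside its range is refused whole. The fingers move at their own pace and stop on an object; FORCE is the grip in N (left out, the last holds). Time passes only in rows, so rows that do not move let the fingers close. It gives the time, the measured TCP pose, the force and the opening at its end, in the units of the state.
- state(): the state, without advancing time (a new reading comes with each control period).
- grab_frame(name): name is "scene" or "top" or "wrist"; returns the picture (384x512x3 uint8, red, green, blue); there is no depth.
- calibration(name): a dict with "fx", "fy", "cx", "cy" (pixels), "camera_from_world" (4x4, takes a point from world to camera coordinates). Camera axes: x right, y down, z forward; pixel columns grow to the right and rows downward; lengths in m; the calibration is good to about 2 mm. A picture is of the moment at which its call begins: read the wrist's pose just before it. calibration takes no time and is no camera call; for the wrist camera it gives the pose at the moment of the call.
- close_job(): hands the job in, once; it reports no verdict.
The state is a dict: "clock": time; "joint_pos": joint angles; "qvel": joint speeds; "effort": joint torques, N m; "eef_pos": TCP position; "orientation": TCP orientation; "contact_force": force on the tool from outside, world axes, zero at the start; "wrist_torque": the same for the moment, N m; "finger_gap": finger opening in m.
Only numpy, scipy, OpenCV 4.12 (cv2) and the standard library are available. Lean on these libraries where they do the work, as an engineer would, in place of code of your own. Each camera call takes 0.05 s, during which the arm holds its last target. There are 200 camera calls.

## Working session

There is one attempt and no reset: what is moved stays moved. The work goes in short steps, Python scripts to look and compute and a shell command to move; the robot and the scene stay as the last step left them, time stands still between calls to the robot, and variables do not carry over. Pictures are saved under pics/ and viewed, about 8 in all and at most 12, crops included, and the job is handed in when it is done.

```bash
mkdir -p pics; cat > h.py <<'E'
import numpy as np, cv2
from bench import state, grab_frame, calibration
def p2w(name,uv,z,c=None):
    c=c or calibration(name); T=np.array(c["camera_from_world"]); R,t=T[:3,:3],T[:3,3]
    o=-R.T@t; d=R.T@np.array([(uv[0]-c["cx"])/c["fx"],(uv[1]-c["cy"])/c["fy"],1])
    return (o+d*(z-o[2])/d[2]).round(4)
def w2p(name,p,c=None):
    c=c or calibration(name); q=np.array(c["camera_from_world"])@np.r_[p,1]
    return (c["fx"]*q[0]/q[2]+c["cx"],c["fy"]*q[1]/q[2]+c["cy"])
def save(name,f,box=None,k=1):
    c=calibration(name); im=grab_frame(name); cv2.imwrite('raw_'+f+'.png',im[:,:,::-1])
    if box: x0,y0,x1,y1=box; im=im[y0:y1,x0:x1]
    cv2.imwrite('pics/'+f+'.png',cv2.resize(im,None,fx=k,fy=k,interpolation=cv2.INTER_CUBIC)[:,:,::-1]); return c
E
python3 -c "
from h import *
save('top','top1',None,1.5);save('scene','scene1',None,1.5);print(state());print(calibration('top'))"
```

```text
{'clock': 0.1, 'joint_pos': array([1.08740515e+00, 2.59127221e-01, 2.08439627e-02, 1.33369002e+00,
       7.62641306e-06, 1.41822713e+00]), 'qvel': array([-0.00025898, -0.00031734,  0.00120497, -0.00059638,  0.00066985,
        0.00169165]), 'effort': array([ 4.98221285e-03, -5.56694162e+01,  3.45069873e+01,  1.17071971e-02,
       -1.52283683e-04, -5.93917875e-06]), 'eef_pos': array([0.1785223 , 0.51996177, 0.23073381]), 'orientation': array([-1.87607948e-04,  1.64657695e-01,  9.86350596e-01, -5.57781854e-04]), 'contact_force': array([0.52529877, 0.99452961, 0.04304252]), 'wrist_torque': array([-0.01520737,  0.0290871 ,  0.03502981]), 'finger_gap': 0.08559842868769052}
{'fx': 450.93493032535525, 'fy': 450.93493032535525, 'cx': 261.2411851093192, 'cy': 190.112666318977, 'camera_from_world': array([[ 0.02021547, -0.99979283,  0.00237282, -0.00162619],
       [-0.97750998, -0.0202631 , -0.20991341,  0.5491892 ],
       [ 0.209918  ,  0.00192405, -0.9777171 ,  1.3070724 ],
       [ 0.        ,  0.        ,  0.        ,  1.        ]])}
```

View pics/top1.png

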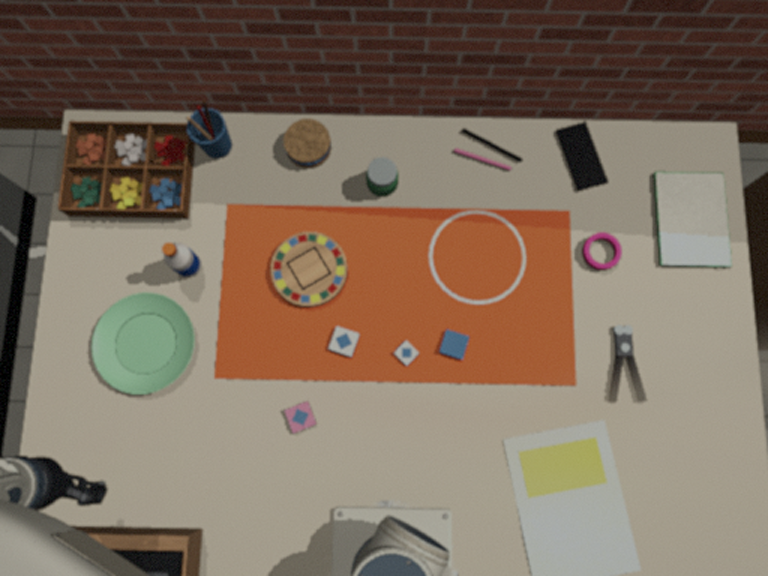

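View pics/scene1.png

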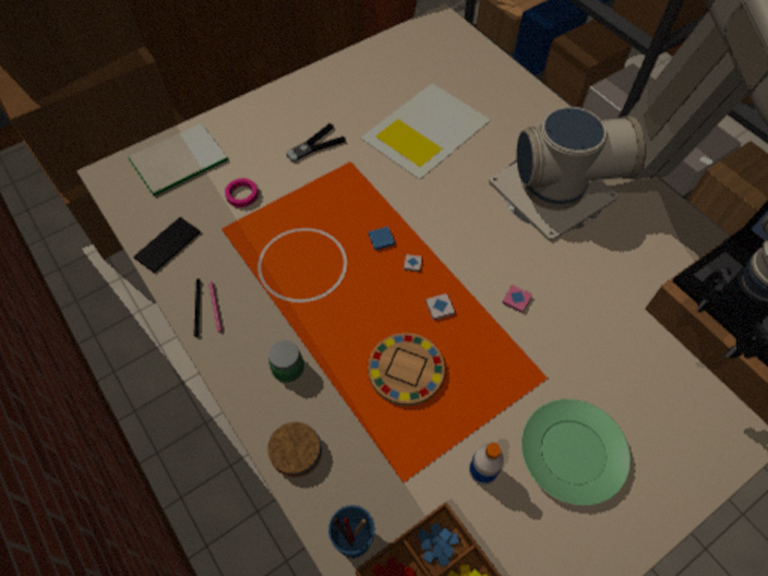

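Top view (shown at 1.5×): the trivet is at (308,269) and the circle at (477,257). Four things could be taken for the medallion: a large white tile with a diamond at (344,341), a small white one at (406,352), a pink one at (300,417) and a plain blue one at (453,345). I choose the large white one at (344,341) and check it in one crop.

```bash
python3 -c "
from h import *
save('top','crop1',(165,135,365,265),4)
f=lambda u,v,z:p2w('top',(u/1.5,v/1.5),z)
for n,u,v,z in [('triv',308,266,.02),('circ',477.5,257,.002),('med',344,341,.014),('small',406,352,.01),('blue',453,345,.014),('jar',382,170,.07),('tape',602,251,.02)]: print(n,f(u,v,z))
"
```

```text
triv [0.5946 0.1856 0.02  ]
circ [ 0.6261 -0.1708  0.002 ]
med [0.4396 0.1054 0.014 ]
small [ 0.4201 -0.0221  0.01  ]
blue [ 0.436 -0.118  0.014]
jar [0.7907 0.035  0.07  ]
tape [ 0.6399 -0.4302  0.02  ]
```

View pics/crop1.png

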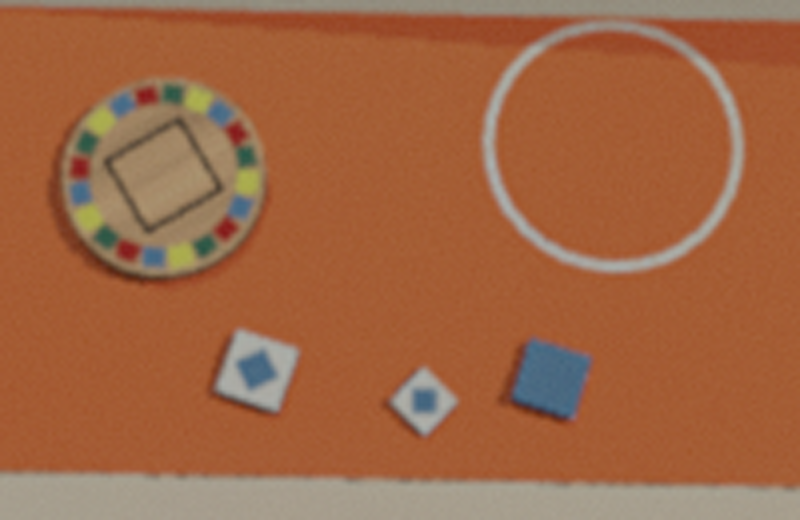

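The crop (4×, offset (165,135)) confirms the choice: the tile at (257,370) is the larger white one with a blue diamond. The small look-alike is at (424,401) and the plain blue spare at (551,378). The painted square's corners are at (180,118), (222,188), (148,231) and (105,161).

```bash
python3 -c "
from h import *
f=lambda u,v,z:p2w('top',(165+u/4-.4,135+v/4-.4),z)
def quad(c,z):
    P=np.array([f(*q,z)[:2] for q in c]); e=np.roll(P,-1,0)-P
    print(P.mean(0).round(4),'len',np.linalg.norm(e,axis=1).round(3),'ang',(np.degrees(np.arctan2(e[:,1],e[:,0]))%90).round(1)); return P.mean(0)
t=quad([(180,118),(222,188),(148,231),(105,161)],.02)
m=quad([(237,329),(300,348),(280,412),(213,391)],.014)
c=np.mean([f(*q,.002)[:2] for q in [(486,142),(742,142),(614,23),(614,269)]],0);print('circ',c)
d=(c-t);L=np.linalg.norm(d);d/=L;print('dir',d,L,'start TCP',t-d*.11,'end TCP',c-d*.079)
s=state();print(s['eef_pos'])
"
```

```text
[0.592  0.1849] len [0.066 0.066 0.066 0.068] ang [32.3 32.3 33.4 32.3]
[0.4404 0.1065] len [0.051 0.051 0.054 0.051] ang [74.3 74.5 73.9 71.1]
circ [ 0.62925 -0.1701 ]
dir [ 0.10450976 -0.99452386] 0.3569044585039531 start TCP [0.58045393 0.29424762] end TCP [ 0.62099373 -0.09153261]
[0.17853887 0.5199793  0.23079832]
```

```bash
R="" ; python3 -m crank '[-1,0.95,-0.5,0,0,0,-0.93, -1,0.95,-0.5,0,0,0,-0.93, -1,0.95,-0.5,0,0,0,-0.93, -1,0.95,-0.5,0,0,0,-0.93, -1,0.95,-0.5,0,0,0,-0.93]' 60
python3 -m crank '[-1,0.95,-0.5,0,0,0,-0.93, -1,0.95,-0.5,0,0,0,-0.93, -1,0.95,-0.5,0,0,0,-0.93, -1,0.95,-0.5,0,0,0,-0.93, -1,0.95,-0.5,0,0,0,-0.93]'
python3 -m crank '[-1,0.95,-0.5,0,0,0,-0.93, -1,0.95,-0.5,0,0,0,-0.93, -1,0.95,-0.5,0,0,0,-0.93, -1,0.95,-0.5,0,0,0,-0.93, -1,0,0,0,0,0,0]'
```

```text
clock: 0.78
eef_pos: [0.3219, 0.4445, 0.231]
orientation: [-0.0, 0.361, 0.932, -0.0]
contact_force: [0.8, 0.4, -0.6]
finger_gap: 0.0853
clock: 1.4
eef_pos: [0.4644, 0.3695, 0.231]
orientation: [-0.0, 0.542, 0.841, -0.0]
contact_force: [0.4, 0.6, 0.1]
finger_gap: 0.0853
clock: 2.02
eef_pos: [0.5791, 0.3089, 0.2301]
orientation: [-0.0, 0.671, 0.742, -0.001]
contact_force: [-1.8, -0.3, 0.2]
finger_gap: 0.0857
```

```bash
python3 -m crank '[-1,0,0,-1,0,0,0, -1,0,0,-1,0,0,0, -1,0,0,-1,0,0,0, -1,0,0,-1,0,0,0, -1,0,0,-1,0,0,0]'
python3 -m crank '[-1,0,0,-1,0,0,0, -1,0,0,-0.8,0,0,0, -1,0,0,-0.2,0,0,0, -1,0,0,0,0,0,0]'
python3 -m crank '[-1,0,0,-0.2,0,0,0, -1,0,0,-0.15,0,0,0, -1,0,0,-0.1,0,0,0, -1,0,0,0,0,0,0]'
```

```text
clock: 2.65
eef_pos: [0.5766, 0.3107, 0.0804]
orientation: [-0.0, 0.669, 0.743, -0.0]
contact_force: [-0.1, -0.5, -0.4]
finger_gap: 0.0854
clock: 3.15
eef_pos: [0.5773, 0.3105, 0.0216]
orientation: [-0.0, 0.669, 0.743, -0.0]
contact_force: [-0.4, 0.2, 0.4]
finger_gap: 0.0855
clock: 3.65
eef_pos: [0.5775, 0.3101, 0.0076]
orientation: [-0.0, 0.669, 0.743, -0.0]
contact_force: [-0.2, 0.1, 0.0]
finger_gap: 0.0851
```

```bash
python3 -c "
from h import *
save('scene','s2',(200,180,400,330),4)"
```

```text
(no output)
```

View pics/s2.png

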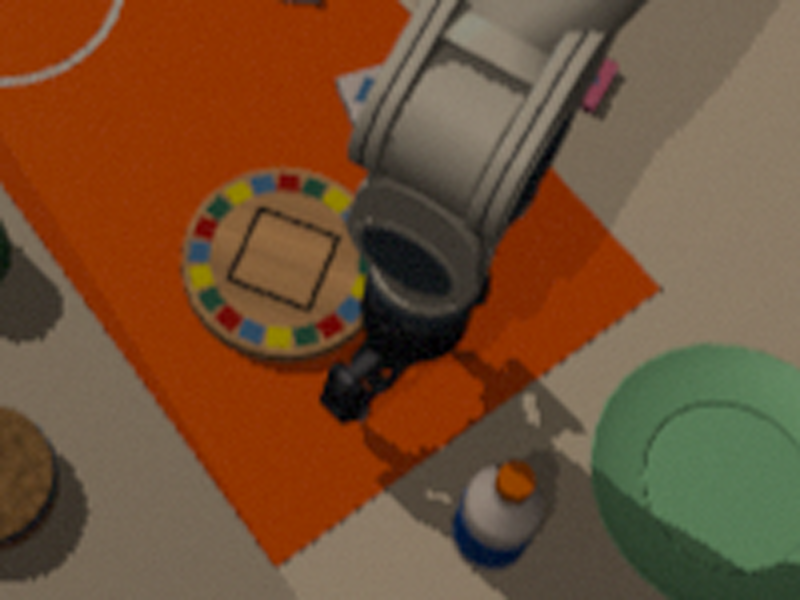

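```bash
python3 -m crank '[-1,0,0,-0.15,0,0,0, -1,0,0,-0.1,0,0,0, -1,0,0,-0.05,0,0,0, -1,0,0,0,0,0,0]'
python3 -m crank '[-1,0.05,-0.4,0,0,0,0, -1,0.04,-0.4,0,0,0,0, -1,0.04,-0.4,0,0,0,0, -1,0.04,-0.4,0,0,0,0, -1,0.04,-0.4,0,0,0,0]'

```

```text
clock: 4.2
eef_pos: [0.5776, 0.3102, -0.0014]
orientation: [-0.0, 0.669, 0.743, -0.0]
contact_force: [-0.1, 0.2, 0.5]
finger_gap: 0.0853
clock: 4.82
eef_pos: [0.5841, 0.2495, -0.0011]
orientation: [-0.0, 0.67, 0.743, 0.0]
contact_force: [-0.1, 1.6, 0.8]
finger_gap: 0.0852
```

```bash
python3 -m crank '[-1,0.07,-0.6,0,0,0,0, -1,0.07,-0.6,0,0,0,0, -1,0.07,-0.6,0,0,0,0, -1,0.07,-0.6,0,0,0,0, -1,0.07,-0.6,0,0,0,0]'
python3 -m crank '[-1,0.07,-0.6,0,0,0,0, -1,0.07,-0.6,0,0,0,0, -1,0.07,-0.6,0,0,0,0, -1,0.07,-0.6,0,0,0,0, -1,0.07,-0.6,0,0,0,0]'
python3 -m crank '[-1,0.07,-0.6,0,0,0,0, -1,0.07,-0.6,0,0,0,0, -1,0.07,-0.6,0,0,0,0, -1,0.07,-0.6,0,0,0,0, -1,0.07,-0.6,0,0,0,0]'
python3 -m crank '[-1,0.07,-0.6,0,0,0,0, -1,0.06,-0.5,0,0,0,0, -1,0.03,-0.3,0,0,0,0, -1,0,-0.1,0,0,0,0, -1,0,0,0,0,0,0]'
python3 -c "
from h import *
save('top','t3',(240,120,400,240),5);print(state()['eef_pos'])"
```

```text
clock: 5.45
eef_pos: [0.5946, 0.1589, -0.0012]
orientation: [-0.0, 0.67, 0.743, 0.0]
contact_force: [-0.6, 3.0, -0.4]
finger_gap: 0.0854
clock: 6.08
eef_pos: [0.605, 0.069, -0.0012]
orientation: [-0.0, 0.669, 0.743, 0.0]
contact_force: [0.4, 3.1, -0.2]
finger_gap: 0.0853
clock: 6.7
eef_pos: [0.6155, -0.021, -0.0012]
orientation: [-0.0, 0.669, 0.743, -0.0]
contact_force: [-1.3, 2.9, 0.4]
finger_gap: 0.0853
clock: 7.32
eef_pos: [0.6203, -0.065, -0.0012]
orientation: [0.0, 0.67, 0.743, -0.0]
contact_force: [-1.3, 0.5, 0.4]
finger_gap: 0.0855
[ 0.62019887 -0.064911   -0.00125646]
```

View pics/t3.png

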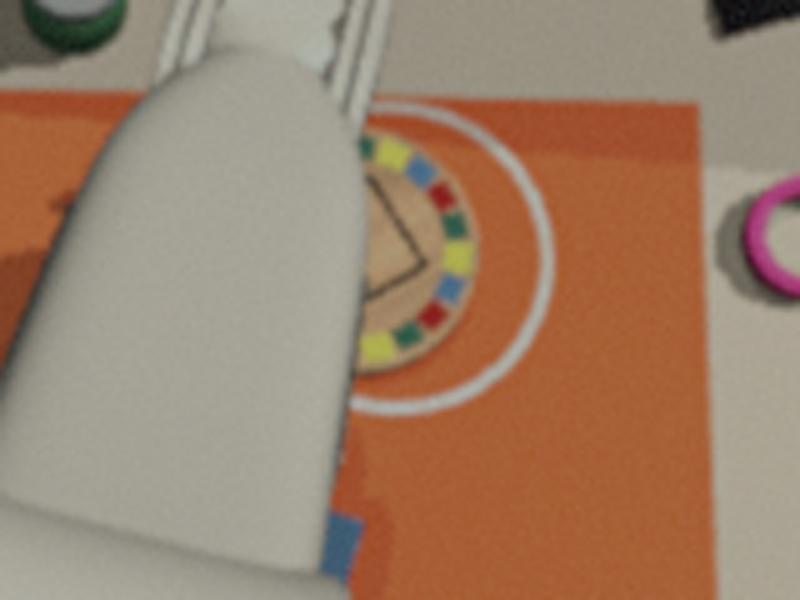

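Crop t3 (5×, offset (240,120)) shows the trivet's right edge at (477,252). The circle's right outer edge is at (555,258), its bottom at (400,415) and its top at (400,101).

```bash
python3 -c "
from h import *
f=lambda u,v,z:p2w('top',(240+u/5-.4,120+v/5-.4),z)
print('trivet right edge',f(477,252,.02),'corner',f(427,263,.02),f(369,178,.02),'bottom',f(375,374,.012))
print('circle right outer',f(555,258,.002),'top',f(400,101,.002),'bot',f(400,415,.002))
"
```

```text
trivet right edge [ 0.6268 -0.221   0.02  ] corner [ 0.619  -0.1895  0.02  ] [ 0.6739 -0.1532  0.02  ] bottom [ 0.5488 -0.1574  0.012 ]
circle right outer [ 0.6287 -0.2736  0.002 ] top [ 0.7315 -0.1756  0.002 ] bot [ 0.5249 -0.1742  0.002 ]
```

```bash
python3 -m crank '[-1,0.02,-0.3,0,0,0,0, -1,0.02,-0.3,0,0,0,0, -1,0.02,-0.25,0,0,0,0, -1,0,-0.13,0,0,0,0, -1,0,0,0,0,0,0]'
python3 -m crank '[-1,0,0.2,0,0,0,0, -1,0,0.6,0,0,0,0, -1,0,1,0.3,0,0,0, -1,0,1,1,0,0,0, -1,-0.3,1,1,0,0,0]'
```

```text
clock: 8.0
eef_pos: [0.6221, -0.0949, -0.0012]
orientation: [0.0, 0.67, 0.743, -0.0]
contact_force: [-0.5, -0.5, -0.7]
finger_gap: 0.0854
clock: 8.62
eef_pos: [0.6128, 0.0221, 0.0683]
orientation: [-0.0, 0.669, 0.743, -0.0]
contact_force: [0.4, -0.7, 0.7]
finger_gap: 0.0853
```

```bash
python3 -m crank '[-1,-0.95,0.47,0.35,0,0,-0.73, -1,-0.95,0.47,0.35,0,0,-0.73, -1,-0.95,0.47,0.35,0,0,-0.73, -1,-0.95,0.47,0.35,0,0,-0.73, -1,-0.95,0.47,0.35,0,0,-0.73]'
python3 -m crank '[-1,-0.95,0.47,0.35,0,0,-0.73, -1,0,0,0,0,0,0]'
python3 -c "
from h import *
c=save('wrist','w1',None,1.5);c2=save('top','t4',(240,120,400,240),5);import pickle;pickle.dump((c,c2),open('c.pkl','wb'));print(state()['eef_pos'],w2p('wrist',(.4404,.1065,.014)))"
```

```text
clock: 9.25
eef_pos: [0.4691, 0.0917, 0.1207]
orientation: [0.0, 0.779, 0.627, 0.0]
contact_force: [-0.4, 1.3, -0.3]
finger_gap: 0.0854
clock: 9.5
eef_pos: [0.4404, 0.106, 0.1318]
orientation: [0.0, 0.798, 0.603, 0.001]
contact_force: [0.6, 0.2, 0.3]
finger_gap: 0.0855
[0.44217463 0.10509606 0.13106491] (np.float64(248.32255568551133), np.float64(185.2305841825858))
```

View pics/w1.png

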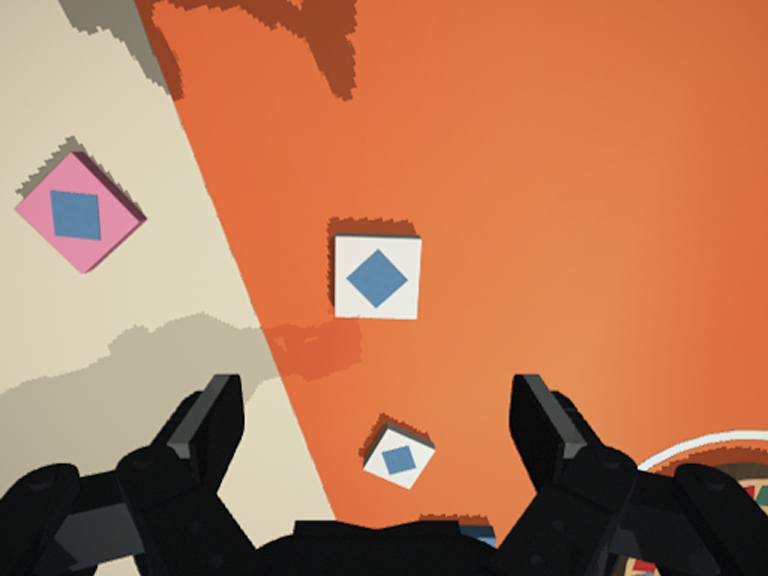

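View pics/t4.png

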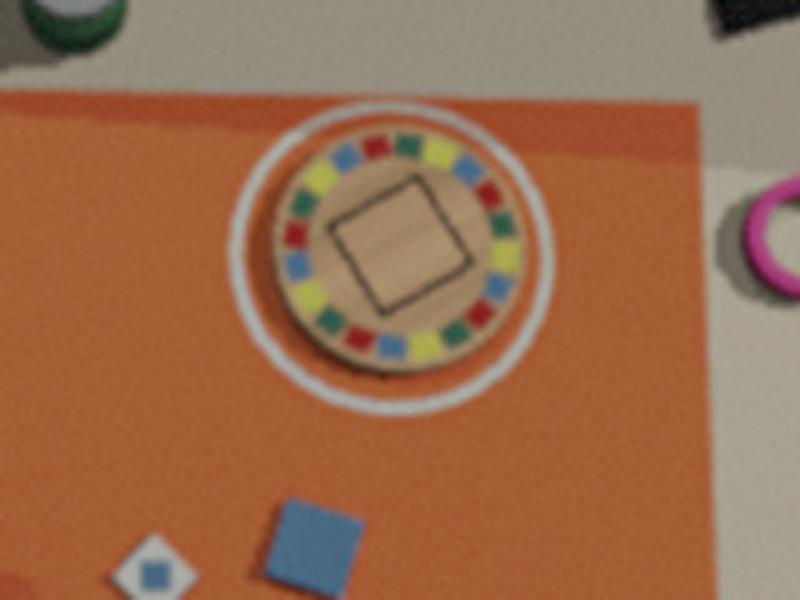

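Wrist view (1.5×): the medallion's corners are at (336,236), (421,238), (417,319) and (335,318), so it lies square to the jaws and midway between them (x≈376). Crop t4: the trivet is inside the circle, with the painted square's corners at (418,176), (472,262), (385,315) and (328,228).

```bash
python3 -c "
from h import *
import pickle;c,c2=pickle.load(open('c.pkl','rb'))
def quad(P):
    P=np.array(P)[:,:2]; e=np.roll(P,-1,0)-P
    print(P.mean(0).round(4),'len',np.linalg.norm(e,axis=1).round(3),'ang',(np.degrees(np.arctan2(e[:,1],e[:,0]))%90).round(1)); return P.mean(0)
quad([p2w('wrist',(u/1.5-.2,v/1.5-.2),.014,c) for u,v in [(336,236),(421,238),(417,319),(335,318)]])
f=lambda u,v,z:p2w('top',(240+u/5-.4,120+v/5-.4),z)
quad([f(*q,.02) for q in [(418,176),(472,262),(385,315),(328,228)]])
print('circ',np.mean([f(*q,.002)[:2] for q in [(232,254),(551,254),(393,104),(393,412)]],0))
print('trivet outline',np.mean([f(*q,.02)[:2] for q in [(276,248),(524,248),(398,127),(398,370)]],0))
s=state();q=s['orientation'];print(s['eef_pos'],'jaw',2*np.degrees(np.arctan2(q[2],q[1]))-90)
"
```

```text
[0.4409 0.1061] len [0.049 0.05  0.05  0.05 ] ang [72.9 73.2 73.5 72. ]
[ 0.6304 -0.1731] len [0.065 0.065 0.066 0.067] ang [31.1 32.8 32.6 31.8]
circ [ 0.6286  -0.16995]
trivet outline [ 0.628725 -0.171925]
[0.44217463 0.10509606 0.13106491] jaw -15.833110216594775
```

```bash
python3 -m crank '[-1,-0.02,0.02,-1,0,0,-0.2, -1,0,0,-1,0,0,0, -1,0,0,-1,0,0,0, -1,0,0,-0.8,0,0,0, -1,0,0,0,0,0,0]' 40
python3 -m crank '[-1,0,0,-0.4,0,0,0, -1,0,0,-0.17,0,0,0, -1,0,0,0,0,0,0]'
```

```text
clock: 10.22
eef_pos: [0.4408, 0.1048, 0.0151]
orientation: [-0.001, 0.804, 0.595, -0.002]
contact_force: [-0.7, 0.9, 0.5]
finger_gap: 0.0853
clock: 10.6
eef_pos: [0.4414, 0.105, -0.0003]
orientation: [-0.0, 0.804, 0.595, -0.0]
contact_force: [0.7, 0.9, 0.1]
finger_gap: 0.0852
```

```bash
python3 -m crank '[0,0,0,0,0,0,0, 0.2,0,0,0,0,0,0, 0.4,0,0,0,0,0,0, 1,0,0,0,0,0,0, 1,0,0,0,0,0,0]' 40
```

```text
clock: 11.22
eef_pos: [0.4417, 0.105, 0.0002]
orientation: [0.0, 0.804, 0.595, 0.0]
contact_force: [-0.8, -0.2, 4.2]
finger_gap: 0.0487
```

```bash
python3 -m crank '[1,0,0,0.3,0,0,0, 1,0,0,0.7,0,0,0, 1,0,0,1,0,0,0, 1,0,0,0.7,0,0,0, 1,0,0,0,0,0,0]'
python3 -c "
from h import *
c=save('wrist','w2',(100,100,420,384),2)"
```

```text
clock: 11.85
eef_pos: [0.4424, 0.105, 0.0823]
orientation: [0.001, 0.804, 0.595, 0.001]
contact_force: [0.3, 1.0, -1.5]
finger_gap: 0.049
```

View pics/w2.png

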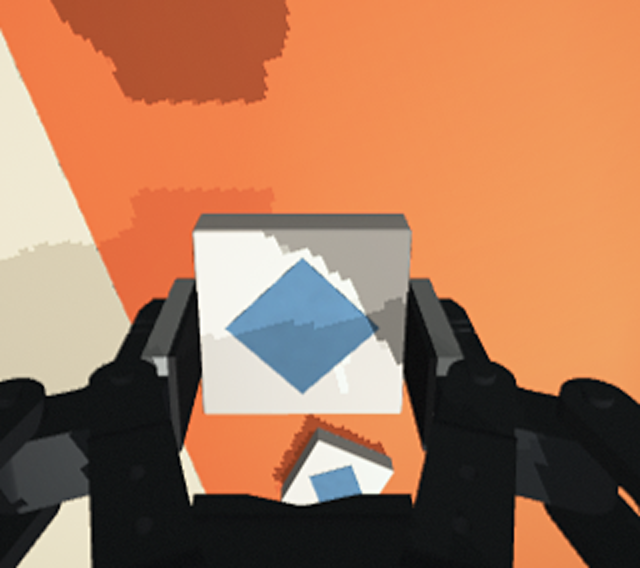

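The tile is held square between the pads; its top corners in the 2× crop (offset (100,100)) are at (194,231), (411,231), (401,411) and (205,412). I use solvePnP to check its tilt and offset in the hand.

```bash
python3 -c "
from h import *
c=calibration('wrist');K=np.array([[c['fx'],0,c['cx']],[0,c['fy'],c['cy']],[0,0,1]])
px=np.array([(194,231),(411,231),(401,411),(205,412)])/2-.25+100
o=np.array([(-1,1,0),(1,1,0),(1,-1,0),(-1,-1,0)])*.025
T=np.array(c['camera_from_world']);s=state()
ok,rs,ts,e=cv2.solvePnPGeneric(o,px.astype(float),K,None,flags=cv2.SOLVEPNP_IPPE)
for r,t,er in zip(rs,ts,e):
    R=T[:3,:3].T@cv2.Rodrigues(r)[0]; p=T[:3,:3].T@(t.ravel()-T[:3,3])
    print('top centre',p,'normal',R[:,2],'xang',np.degrees(np.arctan2(R[1,0],R[0,0])),er)
print(s['eef_pos'],s['orientation'])
"
```

```text
top centre [0.4417985  0.10461852 0.09156814] normal [-0.00402121 -0.01266331  0.99991173] xang -16.742552822295806 [0.13656771]
top centre [0.44311944 0.10903764 0.09221199] normal [0.25374965 0.84897121 0.46352886] xang -16.69164859974744 [6.374563]
[0.44174803 0.10500276 0.08122214] [4.56307432e-04 8.03601070e-01 5.95167756e-01 6.74019994e-04]
```

```bash
python3 -m crank '[1,0.3,-0.42,0,0,0,-0.4, 1,0.57,-0.84,0,0,0,-0.75, 1,0.57,-0.84,0,0,0,-0.75, 1,0.57,-0.84,0,0,0,-0.75, 1,0.57,-0.84,0,0,0,-0.75]'
python3 -m crank '[1,0.57,-0.84,0,0,0,-0.75, 1,0.57,-0.84,0,0,0,-0.75, 1,0.57,-0.84,0,0,0,-0.75, 1,0.57,-0.84,0,0,0,-0.75, 1,0.57,-0.84,0,0,0,-0.75]'
python3 -m crank '[1,0.57,-0.84,-0.3,0,0,-0.75, 1,0.28,-0.42,-0.4,0,0,-0.3, 1,0,0,-0.1,0,0,0, 1,0,0,0,0,0,0]'
python3 -c "
from h import *
c=save('wrist','w3',(50,50,450,384),2);import pickle;pickle.dump(c,open('c3.pkl','wb'));s=state();q=s['orientation'];print(s['eef_pos'],2*np.degrees(np.arctan2(q[2],q[1]))-90)"
```

```text
clock: 12.52
eef_pos: [0.5193, -0.0102, 0.0796]
orientation: [-0.0, 0.884, 0.468, -0.001]
contact_force: [0.3, 0.1, -1.0]
finger_gap: 0.0492
clock: 13.15
eef_pos: [0.6046, -0.1363, 0.0792]
orientation: [-0.001, 0.948, 0.318, -0.001]
contact_force: [-0.0, 0.4, -0.4]
finger_gap: 0.049
clock: 13.65
eef_pos: [0.629, -0.1715, 0.056]
orientation: [-0.001, 0.961, 0.276, -0.001]
contact_force: [0.5, 0.4, -0.1]
finger_gap: 0.0484
[ 0.62928732 -0.17138234  0.05662675] -57.88477577074272
```

View pics/w3.png

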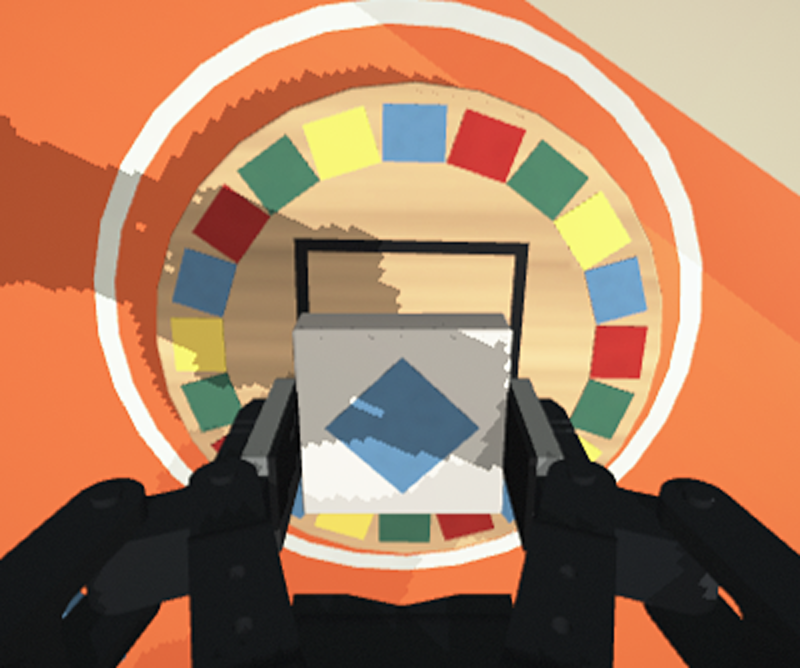

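Wrist crop w3 (2×, offset (50,50)): the tile is over the trivet and parallel to the painted square. The square's far outer corners are at (295,239) and (528,243).

```bash
python3 -c "
from h import *
import pickle;c=pickle.load(open('c3.pkl','rb'))
f=lambda u,v,z:p2w('wrist',(50+u/2-.25,50+v/2-.25),z,c)[:2]
a,b=f(295,239,.02),f(528,243,.02);e=b-a;L=np.linalg.norm(e);e/=L
n=np.array([e[1],-e[0]]);print('L',L,'ang',np.degrees(np.arctan2(e[1],e[0])))
print('centre',(a+b)/2+.035*n)
P=np.array([f(*q,.02) for q in [(160,300),(400,83),(660,320),(230,165),(595,165),(640,215)]])
from scipy.optimize import least_squares
r=least_squares(lambda x:np.hypot(*(P-x[:2]).T)-.08,[.63,-.17]);print('rim fit',r.x,r.fun.round(4))
t=f(403,425,.062);print('diamond centre z~.066',f(403,425,.066))
print(state()['eef_pos'])"
```

```text
L 0.06926853542554509 ang -58.880201869407024
centre [ 0.6298369  -0.17393902]
rim fit [ 0.62835808 -0.17529652] [-0.001   0.0017 -0.0018 -0.0013 -0.0008  0.0007]
diamond centre z~.066 [ 0.6292 -0.1721]
[ 0.62928732 -0.17138234  0.05662675]
```

```bash
python3 -m crank '[1,0.02,-0.07,-0.3,0,0,-0.15, 1,0,0,-0.4,0,0,0, 1,0,0,-0.2,0,0,0, 1,0,0,0,0,0,0]'
python3 -m crank '[1,0,0,-0.06,0,0,0, 1,0,0,0,0,0,0]'
python3 -m crank '[1,0,0,-0.05,0,0,0, 1,0,0,0,0,0,0]'
```

```text
clock: 14.2
eef_pos: [0.63, -0.1741, 0.0289]
orientation: [-0.0, 0.963, 0.27, -0.001]
contact_force: [-0.7, 0.4, -0.3]
finger_gap: 0.0488
clock: 14.45
eef_pos: [0.6305, -0.1744, 0.028]
orientation: [0.0, 0.963, 0.27, 0.0]
contact_force: [0.1, -0.1, -1.0]
finger_gap: 0.0487
clock: 14.7
eef_pos: [0.6304, -0.1744, 0.0264]
orientation: [0.0, 0.963, 0.27, 0.0]
contact_force: [0.5, -0.6, -0.2]
finger_gap: 0.0489
```

```bash
python3 -m crank '[1,0,0,-0.07,0,0,0, 1,0,0,0,0,0,0]'
python3 -m crank '[1,0,0,-0.04,0,0,0, 1,0,0,0,0,0,0]'
python3 -m crank '[1,0,0,-0.04,0,0,0, 1,0,0,0,0,0,0]'
```

```text
clock: 14.95
eef_pos: [0.6303, -0.1743, 0.0241]
orientation: [-0.0, 0.963, 0.27, -0.0]
contact_force: [0.9, -0.6, -1.4]
finger_gap: 0.0489
clock: 15.2
eef_pos: [0.6304, -0.1743, 0.023]
orientation: [-0.0, 0.963, 0.27, -0.0]
contact_force: [0.1, 0.8, -0.8]
finger_gap: 0.049
clock: 15.45
eef_pos: [0.6304, -0.1743, 0.0218]
orientation: [-0.0, 0.963, 0.27, -0.0]
contact_force: [0.6, 0.2, -0.2]
finger_gap: 0.0491
```

```bash
python3 -m crank '[1,0,0,-0.04,0,0,0, 1,0,0,0,0,0,0]'
python3 -m crank '[1,0,0,-0.04,0,0,0, 1,0,0,0,0,0,0]'
python3 -m crank '[1,0,0,-0.03,0,0,0, 1,0,0,0,0,0,0]'
```

```text
clock: 15.7
eef_pos: [0.6304, -0.1743, 0.0206]
orientation: [-0.0, 0.963, 0.27, -0.0]
contact_force: [-1.0, 0.9, -0.1]
finger_gap: 0.0488
clock: 15.95
eef_pos: [0.6304, -0.1743, 0.0194]
orientation: [-0.0, 0.963, 0.27, -0.0]
contact_force: [-0.6, -1.1, 0.1]
finger_gap: 0.0491
clock: 16.2
eef_pos: [0.6304, -0.1743, 0.0185]
orientation: [-0.0, 0.963, 0.27, -0.0]
contact_force: [-0.0, 0.2, -1.2]
finger_gap: 0.0487
```

```bash
python3 -m crank '[1,0,0,-0.02,0,0,0, 1,0,0,0,0,0,0]'
python3 -m crank '[1,0,0,-0.02,0,0,0, 1,0,0,0,0,0,0]'
```

```text
clock: 16.45
eef_pos: [0.6305, -0.1743, 0.0183]
orientation: [0.0, 0.963, 0.27, 0.0]
contact_force: [-2.0, 0.8, 3.2]
finger_gap: 0.0494
clock: 16.7
eef_pos: [0.6305, -0.1744, 0.0183]
orientation: [0.0, 0.963, 0.27, 0.0]
contact_force: [-3.0, 0.6, 8.9]
finger_gap: 0.0489
```

Contact felt: Fz rose to 3 N, then 9 N. I ease off slightly and release.

```bash
python3 -m crank '[1,0,0,0.015,0,0,0, 0.1,0,0,0,0,0,0, -0.2,0,0,0,0,0,0, -0.6,0,0,0,0,0,0, -1,0,0,0,0,0,0]'
python3 -m crank '[-1,0,0,0,0,0,0, -1,0,0,0.2,0,0,0, -1,0,0,0.6,0,0,0, -1,0,0,1,0,0,0, -1,0,0,1,0,0,0]'
python3 -m crank '[-1,-0.5,1,1,0,0,0, -1,-0.5,1,1,0,0,0, -1,-0.5,1,0.5,0,0,0, -1,-0.5,1,0,0,0,0, -1,-0.5,1,0,0,0,0]'
python3 -m crank '[-1,-0.5,1,0,0,0,0, -1,-0.5,1,0,0,0,0, -1,-0.5,1,0,0,0,0, -1,0,0,0,0,0,0, -1,0,0,0,0,0,0]'
python3 -c "
from h import *
save('top','t5',(240,120,400,240),5)"
```

```text
clock: 17.32
eef_pos: [0.6304, -0.1743, 0.0176]
orientation: [-0.0, 0.963, 0.27, -0.0]
contact_force: [0.3, 0.5, 1.0]
finger_gap: 0.0835
clock: 17.95
eef_pos: [0.6304, -0.1743, 0.103]
orientation: [0.0, 0.963, 0.27, -0.0]
contact_force: [0.5, 0.2, 0.2]
finger_gap: 0.0852
clock: 18.58
eef_pos: [0.555, -0.0234, 0.1777]
orientation: [0.0, 0.963, 0.27, 0.001]
contact_force: [-0.0, 0.8, -0.3]
finger_gap: 0.0854
clock: 19.2
eef_pos: [0.5108, 0.0655, 0.1773]
orientation: [0.0, 0.963, 0.27, 0.0]
contact_force: [-0.0, -0.2, 0.2]
finger_gap: 0.0851
```

View pics/t5.png

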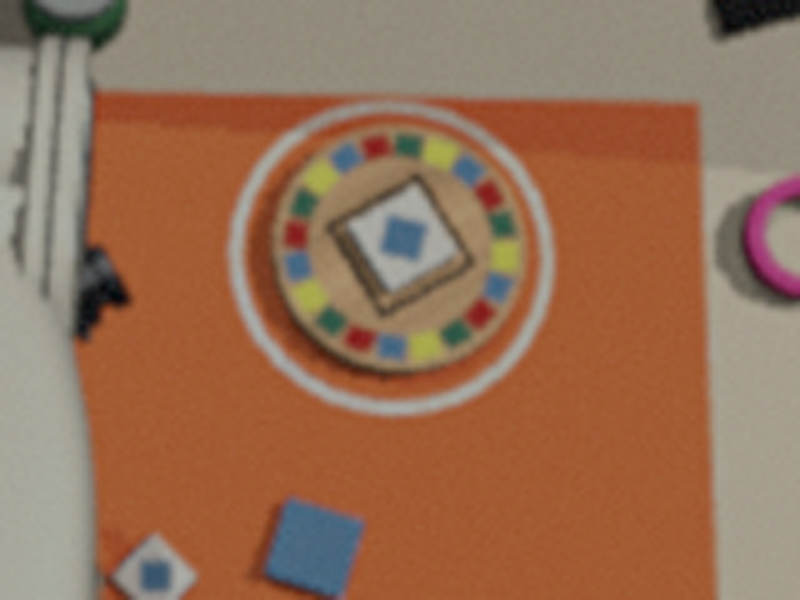

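Crop t5 (5×): the tile lies diamond up inside the painted square with its diamond at (404,237). The trivet has not moved, with square corners as before, and the spare and small tiles are in place. Last numeric check:

```bash
python3 -c "
from h import *
f=lambda u,v,z:p2w('top',(240+u/5-.4,120+v/5-.4),z)[:2]
sq=np.mean([f(*q,.02) for q in [(418,176),(472,262),(385,315),(328,228)]],0)
m=f(404,237,.032);Q=[f(*q,.032) for q in [(418,180),(465,256),(391,296),(345,214)]]
print('square',sq,'tile',m,np.mean(Q,0),'off mm',(m-sq)*1e3)
e=np.roll(Q,-1,0)-Q;print('angles',(np.degrees(np.arctan2(e[:,1],e[:,0]))%90).round(1))"
```

```text
square [ 0.630375 -0.173075] tile [ 0.6324 -0.1735] [ 0.632825 -0.174   ] off mm [ 2.025 -0.425]
angles [30.7 29.9 28.6 26.7]
```

Tile offset is about 2 mm and the angle difference about 3°, both well within tolerance. Handing in.

```bash
python3 -c "
from bench import close_job,state
close_job();print(state()['clock'])"
```

```text
the job is handed in; nothing more can be done
the job is handed in; nothing more can be done
```

I pushed the trivet flat across the mat into the white circle with the open fingers. Then I picked up the larger white diamond tile, turned it to match the painted square, lowered it until I felt contact, let go and backed the arm away. I handed the job in at about 19 s of robot time; no verdict is reported.

- **Trivet:** the top camera put its centre about 3 mm from the circle's centre, before the tile was placed. It did not shift when the tile went on.
- **Tile:** it lies diamond up, about 2 mm from the square's centre and about 3° off parallel (individual edges 1–5°). The allowed limits are 10 mm and about 11°.
- **Measurement disagreement:** two estimates of how the tile sat in the hand differed by about 3 mm in height, so I placed it by touch. The force rose to 3 N, then 9 N, and I eased off before releasing.
- **Other things:** the spare tile, small tile, jar and tape, as far as they were in the last picture, looked unmoved. I did not look again at the plate, glue or nippers, but the arm felt no unexpected contact.

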